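# Interlock three channel rails into a bundle

### The arm

A 6-joint arm with a two-finger parallel gripper is mounted at the origin on a cart in front of the work surface, level with it; the furniture and walls round the work are solid. World frame = base frame: x ahead of the robot, y to its left, z up, the work surface at z = 0. Lengths are in m, angles in rad, forces in N, time in s.
With the tool pointing down it reaches from about 0.225 to 0.875 m from the base axis. Payload 3.4 kg.
Tool frame: the origin (TCP) lies at the very end of the fingers, on their centre line; the grasp point (between the pads) lies 19 mm behind it; z points along the fingers, x is the direction in which the jaws open and shut, and the axes are right-handed (so a half turn about z gives the same grasp; the last joint's range is limited). The gripper opens to 85 mm and grips with 20 to 120 N. Pads are 22 mm wide; open, the fingers measure 114 mm over their backs; the gripper's body (76 mm by 85 mm) begins 54 mm behind the grasp point. The pads swing forward as they close: fully open they stand 13 mm farther back than shut.
Start: joints at [-1.392, 0.276, 1.505, -0, 1.361, -0.121], TCP at [0.17, -0.549, 0.231] pointing down, gripper open.
Joint ranges: [-2.89, 2.89], [-0.75, 2.08], [0.22, 2.7], [-1.18, 4.32], [0.11, 2.71], [-2.7, 2.7]. Speed limits (rad/s): [2.57, 2.57, 3.14, 3.14, 3.14, 3.14].

### API

Orientations are given as a unit quaternion [w, x, y, z].
In Python, from rig import manip gives the robot as it stands.
- The arm moves only by the tool carry_out, never from a script. Its argument "series" is a list of rows, each a list of 2 entries, a list of its own where there are three numbers: the shift along the tool's x, y, z in mm, then the turn about the tool's z in degrees. A call has 1 to 10 rows; each row shifts and turns the pose as measured when the row begins, along the tool's axes as they then stand; what a row does not reach is not made up. A row lasts 1/12 s, in which the tool goes at most 41.7 mm and 7.16 degrees, less where a joint would pass 70% of its speed; a pose out of reach is approached as far as the arm can. A call is refused whole if a number of a shift passes 41.7 or a number of a turn 7.16, either way. A call with a gripper value outside its range is refused whole. "fingers" is the finger opening in mm, from 0 to 85.4, set as the call begins (left out, the last holds). The fingers move at their own pace and stop on an object; "squeeze" is the grip in N (left out, the last holds). Time passes only in rows, so rows that do not move let the fingers close. It gives the time, the measured TCP pose, the force and the opening at its end, in the units of the state.
- manip.get_state(): the state, without advancing time (a new reading comes with each control period).
- manip.get_image(name): name is "side" or "top"; returns a dict with "frame" (400x640x3 uint8, blue, green, red), "K" (3x3 intrinsics, pixels), "rvec" (rotation vector, rad) and "tvec" (3), from world to camera coordinates, as OpenCV has them. Camera axes: x right, y down, z forward; pixel columns grow to the right and rows downward; lengths in m; the calibration is good to about 2 mm. A picture is of the moment at which its call begins. There is no depth.
- manip.sign_off(): hands the job in, once; it reports no verdict.
The state is a dict: "clock": time; "qpos": joint angles; "qd": joint speeds; "effort": joint torques, N m; "position": TCP position; "ee_rot": TCP orientation; "contact_force": force on the tool from outside, world axes, zero at the start; "moment": the same for the moment, N m; "width": finger opening in m.
Only numpy, scipy, OpenCV 4.12 (cv2) and the standard library are available. Lean on these libraries where they do the work, as an engineer would, in place of code of your own. Each camera call takes 0.05 s, during which the arm holds its last target. There are 200 camera calls.

### The job

Make the three channel rails in the cradle into one interlocked bundle for packing. Slide the right-hand open-up rail sideways until it lies against the left one at the fence, then tip the blue rail, which stands on edge, over to lie open-down across them with one of its flanges inside each, and last push the blue rail lengthwise up to the cradle's end stop, so that all three rails end there side by side. Leave the tape roll, the label roll and the carton beside the cradle where they are.

Things in the scene. Friction and masses are not known exactly. Their poses are not given: they have to be found in the camera images.
- cradle: Fixed cradle: plywood board 6 mm thick on the table. Origin on the table surface; x points along the rails to the far end, y left, z up. The board spans x -120 to +120, y -180 to +70 mm. No walls at the right (-y) and near end (-x).
- end_stop (a point): Aluminium end stop across the cradle's far end: this point is on its face towards the rails (cradle x = +85 mm), on the board. The stop's top is 36 mm above the table.
- fence (a point): Low aluminium fence along the cradle's left side: this point is on its inner face (cradle y = +60 mm), on the board. It is 8 mm thick, its top 30 mm above the table.
- rail_left: Bare aluminium U-shaped channel rail, 170 mm long, 60 mm wide outside, flanges 40 mm high, walls 4 mm thick, 0.24 kg. Loose, open-up on the board, within 4 mm of fence and end stop. Origin: middle of the web's underside; axes as the cradle's (x along it, z to its open side). Web top z = 4 mm, rims z = 40 mm. Home: cradle y = +30 mm.
- rail_right: Bare aluminium U-shaped channel rail, 170 mm long, 60 mm wide outside, flanges 40 mm high, walls 4 mm thick, 0.24 kg. Loose, open-up on the board to the right of rail_left with a gap of 56 to 80 mm, turned up to 0.04 rad, within 7 mm of the end stop; slides under a few newtons. Frame as rail_left's. Home: cradle y = -30 mm, touching rail_left.
- rail_blue: Blue U-shaped channel rail, 170 mm long, 60 mm wide outside, flanges 40 mm high, walls 4 mm thick, 0.24 kg. At the start on edge in rail_left's trough: web upright at the left (+y), mouth to the right (-y), top 70 mm above the table, 15 to 35 mm short of the end stop. Origin: middle of the lower flange's underside, 20 mm from the web's back (y = +20 mm) and from the free edge; x as the cradle's. Open-down: its y points up.
- blue_low_edge (a point): Middle of the free edge of the blue rail's flange that is lowest at the start; at the end inside rail_left, on its web. The rail tips about this edge when its back is pushed to the right near the top (1 to 2 N); the edge may first slide some 10 mm.
- blue_high_edge (a point): Middle of the free edge of the blue rail's other flange. Once tipped by about 0.75 rad the rail falls open-down by itself (web top then 50 mm above the table); this edge lands inside rail_right if that touches rail_left, and not if the gap is over 45 mm.
- parcel_tape: Bystander: roll of brown parcel tape lying flat, 94 mm across, 48 mm high; origin at the middle of its underside.
- labels: Bystander: roll of white labels lying flat, 77 mm across, 40 mm high; origin at the middle of its underside.
- carton: Bystander: green and white folding carton lying flat, 83 x 122 x 39 mm; origin at the middle of its underside.
There are look-alikes about, which are no part of the job. Of the things that look like the rail_blue, the smaller one is meant.

How it is judged:
On the way, in this order (a step that is already met when the one before it is completed fails the run):
1. the right rail lies against the left one, both open-up against the fence, with the blue rail still on edge (y of rail_right in the frame of rail_left between -0.0645 and -0.058 m and angle between the x axis of rail_right and the x axis of rail_left, either way round below 0.05 rad and y of rail_left in the frame of cradle between 0.024 and 0.034 m and angle between the x axis of rail_left and the x axis of cradle, either way round below 0.05 rad and angle between rail_blue's own y axis and vertical between 1.3 and 1.8 rad), for 0.2 s.
2. the blue rail lies open-down with one flange inside each of the other two (y of rail_right in the frame of rail_left between -0.0645 and -0.058 m and angle between the x axis of rail_right and the x axis of rail_left, either way round below 0.05 rad and y of rail_left in the frame of cradle between 0.024 and 0.034 m and angle between the x axis of rail_left and the x axis of cradle, either way round below 0.05 rad and angle between rail_blue's own y axis and vertical below 0.06 rad and angle between the x axis of rail_blue and the x axis of rail_left, either way round below 0.08 rad and y of blue_low_edge in the frame of rail_left between -0.027 and 0.027 m and z of blue_low_edge in the frame of rail_left between 0.001 and 0.008 m and y of blue_high_edge in the frame of rail_right between -0.027 and 0.027 m and z of blue_high_edge in the frame of rail_right between 0.001 and 0.008 m), for 0.2 s.
3. the blue rail is up to the end stop, still interlocked (all of step 2 and x of rail_blue in the frame of cradle between -0.007 and 0.004 m), for 0.2 s.
At the end, for the whole second after the job is handed in: Left rail within 6 mm of the fence, gap to the right rail under 4.5 mm, both open-up and square (0.05 rad); blue rail level, open-down, square (0.08 rad), one flange edge on the web inside each; blue rail within 7 mm of the end stop, the others within 9 mm; all at rest (all of step 3 and x of rail_left in the frame of cradle between -0.009 and 0.004 m and x of rail_right in the frame of cradle between -0.009 and 0.004 m and angle between each of rail_left, rail_right's own z axis and vertical below 0.05 rad and linear speed of each of rail_left, rail_right, rail_blue below 0.02 m/s); the robot touches nothing.
It fails at once if the roll of parcel tape is moved by more than 20 mm (distance of parcel_tape from where it was at the start of the episode above 0.02 m).
It fails at once if the roll of labels is moved by more than 20 mm (distance of labels from where it was at the start of the episode above 0.02 m).
It fails at once if the green carton is moved by more than 20 mm (distance of carton from where it was at the start of the episode above 0.02 m).
It also fails if it takes over 61 s, if anything falls off the work surface, if the arm or the gripper's body presses on something with over 40 N, if the wrist force passes 120 N, or if a joint passes its speed limit or range.

## Working session

There is one attempt and no reset: what is moved stays moved. The work goes in short steps, Python scripts to look and compute and a tool call to move; the robot and the scene stay as the last step left them, time stands still between calls to the robot, and variables do not carry over. Pictures are saved under pics/ and viewed, about 8 in all and at most 12, crops included, and the job is handed in when it is done.

Besides the shell and the picture viewer there is one more tool, called after "Emit:" as name([rows], argument=value, ...), one row to a line, values as JSON. carry_out: Moves the arm, as the interface text tells. Its arguments: {"type":"object","properties":{"series":{"type":"array","items":{"type":"array"}},"fingers":{"type":"number"},"squeeze":{"type":"number"}},"required":["series"]}

```bash
mkdir -p pics; cat > h.py <<'E'
import numpy as np,cv2
from rig import manip
def cam(n,save=None):
    d=manip.get_image(n)
    if save: cv2.imwrite('pics/'+save,d['frame'])
    return d
def proj(d,P):
    return cv2.projectPoints(np.array(P,float).reshape(-1,3),np.array(d['rvec'],float),np.array(d['tvec'],float),np.array(d['K'],float),None)[0].reshape(-1,2)
def unproj(d,uv,z):
    R=cv2.Rodrigues(np.array(d['rvec'],float))[0];t=np.array(d['tvec'],float).ravel();K=np.array(d['K'],float)
    c=-R.T@t;out=[]
    for u,v in np.atleast_2d(uv):
        r=R.T@np.linalg.solve(K,[u,v,1]);out.append(c+r*(z-c[2])/r[2])
    return np.array(out)
def st():
    s=manip.get_state();print(s['clock'],np.round(s['position'],4),np.round(s['ee_rot'],4),np.round(s['contact_force'],1),s['width'],np.round(s['qpos'],3))
E
python3 - <<'E'
from h import *
a=cam('top','top0.png');b=cam('side','side0.png');st()
for d in(a,b):
    R=cv2.Rodrigues(np.array(d['rvec'],float))[0];print((-R.T@np.array(d['tvec']).ravel()).round(3),np.array(d['K']).round(1).tolist())
E
```

```text
0.1 [ 0.1697 -0.5489  0.2305] [-6.000e-04  8.048e-01 -5.936e-01 -6.000e-04] [-0.5 -0.4  0.6] 0.08513718264173357 [-1.392  0.277  1.506  0.     1.361 -0.121]
[0.452 0.113 0.991] [[368.7, 0.0, 322.7], [0.0, 368.7, 194.9], [0.0, 0.0, 1.0]]
[0.305 0.848 0.808] [[432.1, 0.0, 319.6], [0.0, 432.1, 201.2], [0.0, 0.0, 1.0]]
```

View pics/top0.png

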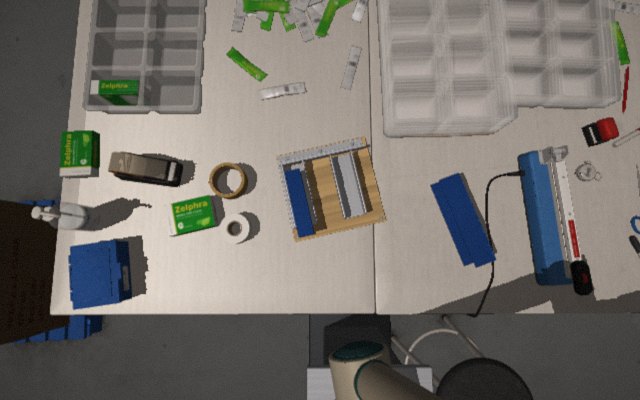

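View pics/side0.png

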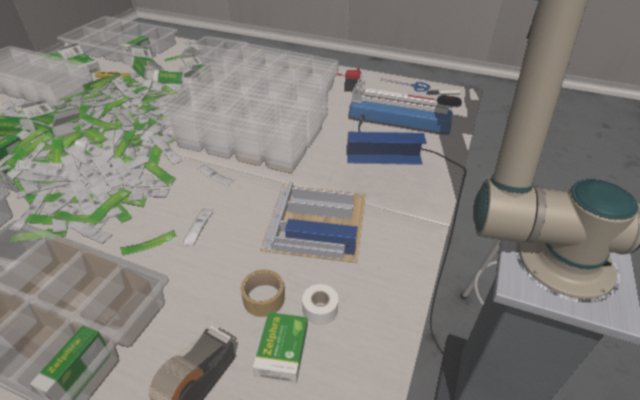

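Lookalikes for the blue rail (top view): the cradle rail at (298,200), the larger blue channel at (463,218), the blue sealer at (548,215) and the blue box at (100,272). I choose the one in the cradle, which is the smaller, and check it in a crop.

```bash
python3 - <<'E'
import cv2,numpy as np
a=cv2.imread('pics/top0.png')[130:245,270:390];b=cv2.imread('pics/side0.png')[175:270,255:375]
a=cv2.resize(a,None,fx=4.8,fy=4.8,interpolation=cv2.INTER_CUBIC);cv2.imwrite('pics/c0.png',a)
cv2.imwrite('pics/c1.png',cv2.resize(b,None,fx=6,fy=6,interpolation=cv2.INTER_CUBIC))
E
```

```text
(no output)
```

View pics/c0.png

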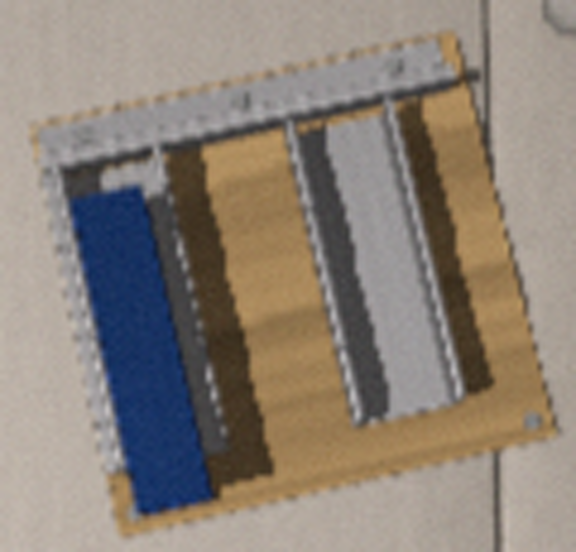

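View pics/c1.png

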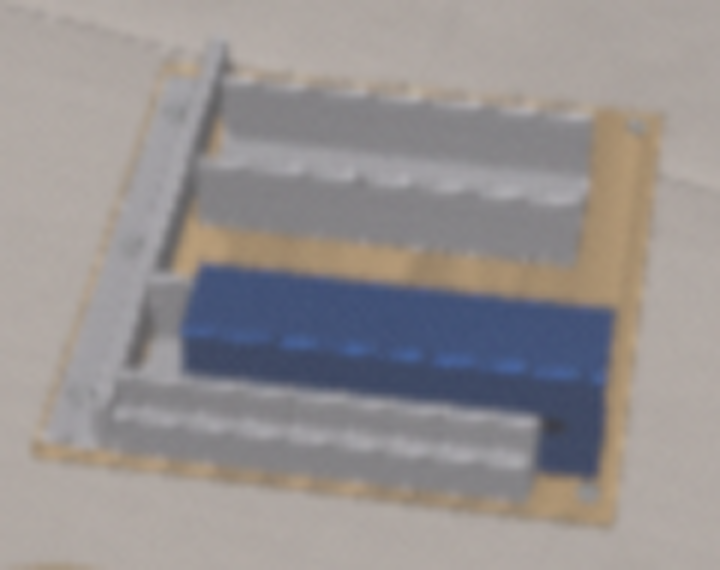

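```bash
cat >> h.py <<'E'
def c2p(uv,o=(270,130),s=4.8): return np.array(uv,float)/s+np.array(o)-0.5+0.5/s
E
python3 - <<'E'
from h import *
from scipy.optimize import least_squares
d=cam('top');e=cam('side')
C=unproj(d,c2p([[35,122],[457,33],[557,432],[125,533]]),.006)[:,:2]
C2=unproj(e,c2p([[160,65],[662,118],[613,520],[35,452]],(255,175),6),.006)[:,:2]
L=np.array([[.12,.07],[.12,-.18],[-.12,-.18],[-.12,.07]])
L2=np.array([[.12,-.18],[-.12,-.18],[-.12,.07],[.12,.07]])
T=lambda p,l:np.array(p[:2])+l@np.array([[np.cos(p[2]),np.sin(p[2])],[-np.sin(p[2]),np.cos(p[2])]])
for l,c in((L,C),(L2,C2)):
    r=least_squares(lambda p:(T(p,l)-c).ravel(),[.4,.1,.2]);print(r.x.round(4),(r.fun*1e3).round(1))
    if l is L:p=r.x
l=np.vstack([L,L2]);c=np.vstack([C,C2]);p=least_squares(lambda p:(T(p,l)-c).ravel(),p).x;print('pose',p.round(4));np.save('p.npy',p)
Rm=np.array([[np.cos(p[2]),-np.sin(p[2])],[np.sin(p[2]),np.cos(p[2])]])
loc=lambda W:((W[:,:2]-p[:2])@Rm*1e3).round(1).tolist()
S=lambda a:c2p(a,(255,175),6)
print('right top',loc(unproj(d,c2p([[291,122],[360,423],[390,97],[462,398]]),.046)))
print('right side',loc(unproj(e,S([[225,80],[592,118],[200,165],[583,203]]),.046)))
print('blue top',loc(unproj(d,c2p([[72,200],[142,185],[213,495],[138,515]]),.07)))
print('blue side',loc(unproj(e,S([[203,268],[613,310],[188,328],[606,378]]),.07)))
print('left top',loc(unproj(d,c2p([[157,145],[225,450]]),.046)))
print('fence',loc(unproj(d,c2p([[60,165],[122,465]]),.03)))
print('stop topedge',loc(unproj(d,c2p([[60,163],[470,75]]),.036)))
E
```

```text
[0.6013 0.1466 0.2188] [-0.1  1.   2.8 -0.9 -1.7 -2.  -1.1  1.9]
[0.5985 0.153  0.227 ] [-0.4 -0.9  0.6 -2.2 -1.6  1.4  1.4  1.7]
pose [0.5999 0.1498 0.2229]
right top [[78.0, -74.4], [-91.1, -72.7], [79.5, -130.5], [-90.3, -129.1]]
right side [[76.7, -123.8], [-89.9, -124.0], [75.9, -66.1], [-91.5, -68.3]]
blue top [[57.0, 50.3], [56.6, 12.4], [-111.8, 12.0], [-113.1, 52.1]]
blue side [[55.2, 19.8], [-110.9, 17.4], [54.1, 53.8], [-111.6, 54.6]]
left top [[82.0, -0.0], [-88.9, 0.8]]
fence [[87.0, 55.0], [-83.1, 57.1]]
stop topedge [[86.6, 54.4], [84.1, -178.1]]
```

The crop shows the blue channel (top face from (72,200) to (213,495) in the crop) standing in rail_left, so it is the right one. The measured sizes agree with the description: width ~57, length ~169, board residuals <3 mm. First I align the tool so that its x axis lies along cradle x.

Emit:
carry_out([
  [[0,0,0],-7.1],
  [[0,0,0],-7.1],
  [[0,0,0],-7.1],
  [[0,0,0],-7.1],
  [[0,0,0],-7.1],
  [[0,0,0],-7.1],
  [[0,0,0],-7.1],
  [[0,0,0],-7.1],
  [[0,0,0],-7.1],
  [[0,0,0],-7.1],
], fingers=85)

```text
clock: 1.03
position: [0.1694, -0.5472, 0.2279]
ee_rot: [-0.004, 1.0, -0.008, -0.001]
contact_force: [0.1, -0.8, -0.1]
width: 0.085
```

```bash
cat >> h.py <<'E'
def rel():
    "cradle-frame TCP (mm), yaw error (deg, as tool-z turn needed)"
    p=np.load('p.npy');s=manip.get_state();w,x,y,z=s['ee_rot'];P=np.array(s['position'])
    yaw=np.arctan2(2*(x*y+w*z),1-2*(y*y+z*z))
    R=np.array([[np.cos(p[2]),-np.sin(p[2])],[np.sin(p[2]),np.cos(p[2])]])
    l=(P[:2]-p[:2])@R*1e3
    print('cradle xy',l.round(1),'z',round(P[2]*1e3,1),'turn needed',round(np.degrees(yaw-p[2]),2),'F cradle',(np.array(s['contact_force'])[:2]@R).round(1),'t',s['clock'],'w',round(s['width']*1e3,1))
    return l
E
python3 -c "
from h import *
rel();st()"
```

```text
cradle xy [-573.9 -584.7] z 227.9 turn needed -13.68 F cradle [-0.1 -0.8] t 1.0333 w 85.0
1.0333 [ 0.1694 -0.5472  0.2279] [-3.5e-03  1.0e+00 -7.9e-03 -7.0e-04] [ 0.1 -0.8 -0.1] 0.08498768715242475 [-1.392  0.279  1.51   0.     1.36  -1.376]
```

Emit:
carry_out([
  [[0,0,0],-6.9],
  [[0,0,0],-6.9],
  [[32,-24,0],0],
  [[32,-24,0],0],
  [[32,-24,0],0],
  [[32,-24,0],0],
  [[32,-24,0],0],
  [[32,-24,0],0],
  [[32,-24,0],0],
  [[32,-24,0],0],
])

```text
clock: 1.87
position: [0.3753, -0.2988, 0.2252]
ee_rot: [-0.003, 0.994, 0.112, -0.002]
contact_force: [0.9, 0.0, 0.7]
width: 0.0849
```

Emit:
carry_out([
  [[32,-24,0],0],
  [[32,-24,0],0],
  [[32,-24,0],0],
  [[32,-24,0],0],
  [[32,-24,0],0],
  [[32,-24,0],0],
  [[32,-24,0],0],
  [[32,-24,0],0],
  [[0,0,0],0],
  [[0,0,0],0],
])

```text
clock: 2.7
position: [0.5922, -0.034, 0.2245]
ee_rot: [-0.004, 0.993, 0.116, -0.0]
contact_force: [-0.6, -0.7, -0.1]
width: 0.0849
```

```bash
python3 -c "
from h import *
rel();st()"
```

```text
cradle xy [ -48.1 -177.6] z 224.5 turn needed 0.61 F cradle [-0.7 -0.6] t 2.7 w 84.9
2.7 [ 0.5922 -0.034   0.2245] [-3.700e-03  9.932e-01  1.165e-01 -2.000e-04] [-0.6 -0.7 -0.1] 0.08488560279454747 [-0.179  0.308  1.475  0.007  1.361 -0.414]
```

Emit:
carry_out([
  [[20,-8,0],0.6],
  [[20,-8,0],0],
  [[0,0,38],0],
  [[0,0,38],0],
  [[0,0,38],0],
  [[0,0,35],0],
  [[0,0,30],0],
  [[0,0,10],0],
  [[0,0,0],0],
  [[0,0,0],0],
])

```text
clock: 3.53
position: [0.6273, -0.0164, 0.0323]
ee_rot: [-0.001, 0.994, 0.108, 0.002]
contact_force: [0.3, -0.3, 0.9]
width: 0.085
```

```bash
python3 -c "
from h import *
rel();cam('side','side1.png')
a=cv2.imread('pics/side1.png')[120:300,200:420];cv2.imwrite('pics/s1.png',cv2.resize(a,None,fx=3.2,fy=3.2,interpolation=cv2.INTER_CUBIC))"
```

```text
cradle xy [ -10.  -168.1] z 32.3 turn needed -0.43 F cradle [ 0.2 -0.4] t 3.5333 w 85.0
```

View pics/s1.png

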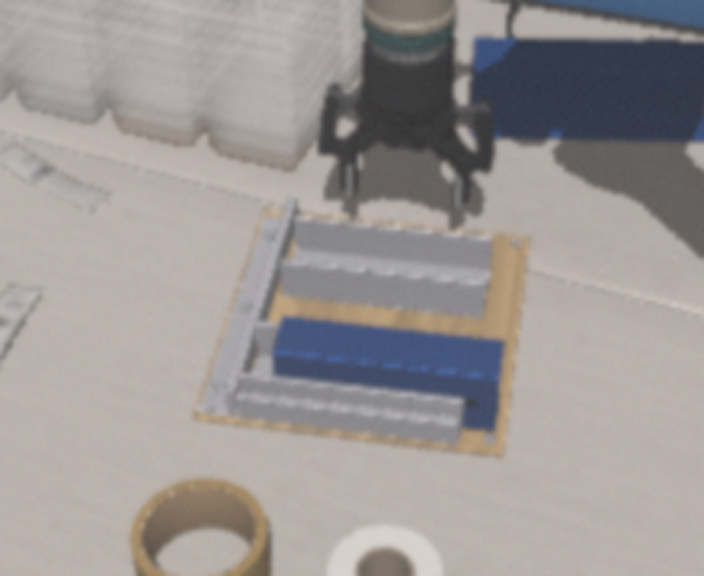

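The open fingers (at (350,205) and (460,215)) stand at the right edge of the board, clear of the rail. Lower a little and push.

Emit:
carry_out([
  [[2,0,14],-0.4],
  [[0,-7,0],0],
  [[0,-8,0],0],
  [[0,-8,0],0],
  [[0,-8,0],0],
  [[0,-8,0],0],
  [[0,-8,0],0],
  [[0,-8,0],0],
  [[0,-8,0],0],
  [[0,0,0],0],
])

```text
clock: 4.42
position: [0.6218, 0.0497, 0.0326]
ee_rot: [0.002, 0.994, 0.112, 0.013]
contact_force: [-1.4, -0.9, 1.2]
width: 0.0844
```

```bash
python3 -c "
from h import *
rel()"
```

```text
cradle xy [  -0.8 -102.4] z 32.6 turn needed 0.07 F cradle [-1.5 -0.6] t 4.4167 w 84.4
```

```bash
python3 -c "
from h import *
rel();cam('side','side2.png');cam('top','top2.png')
a=cv2.imread('pics/side2.png')[150:280,240:400];a=cv2.resize(a,None,fx=2.4,fy=2.4,interpolation=cv2.INTER_CUBIC)
b=cv2.imread('pics/top2.png')[130:260,260:420];b=cv2.resize(b,None,fx=2.4,fy=2.4,interpolation=cv2.INTER_CUBIC)
cv2.imwrite('pics/s2.png',np.hstack([a,b]));st()"
```

```text
cradle xy [  -0.8 -102.4] z 32.6 turn needed 0.07 F cradle [-1.5 -0.6] t 4.4167 w 84.4
4.5167 [0.6226 0.049  0.0325] [0.0023 0.9937 0.1112 0.0136] [-0.5  1.5 -1. ] 0.08520072932220986 [-3.200e-02  5.000e-01  1.687e+00 -1.000e-03  9.270e-01 -2.550e-01]
```

View pics/s2.png

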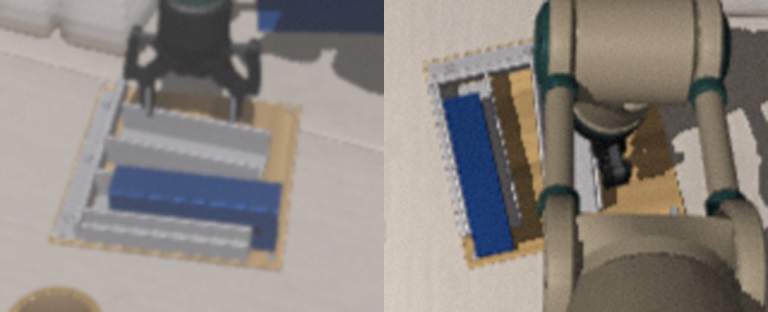

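Emit:
carry_out([
  [[0,8,0],0],
  [[-2,0,6],0],
  [[-2,0,6],0],
  [[-2,0,6],0],
  [[0,0,0],0],
])

```text
clock: 4.93
position: [0.6275, 0.0369, 0.0313]
ee_rot: [0.004, 0.994, 0.11, 0.025]
contact_force: [-0.1, -0.5, -0.5]
width: 0.0852
```

```bash
python3 -c "
from h import *
rel();st()
d=cam('side','side3.png')
a=cv2.imread('pics/side3.png')[175:270,255:375]
cv2.imwrite('pics/s3.png',cv2.resize(a,None,fx=6,fy=6,interpolation=cv2.INTER_CUBIC))"
```

```text
cradle xy [   1.9 -116.2] z 31.3 turn needed -0.12 F cradle [-0.2 -0.5] t 4.9333 w 85.2
4.9333 [0.6275 0.0369 0.0313] [0.0036 0.9936 0.11   0.0253] [-0.1 -0.5 -0.5] 0.08524912940062808 [-5.300e-02  4.960e-01  1.699e+00  1.000e-03  8.950e-01 -2.740e-01]
```

View pics/s3.png

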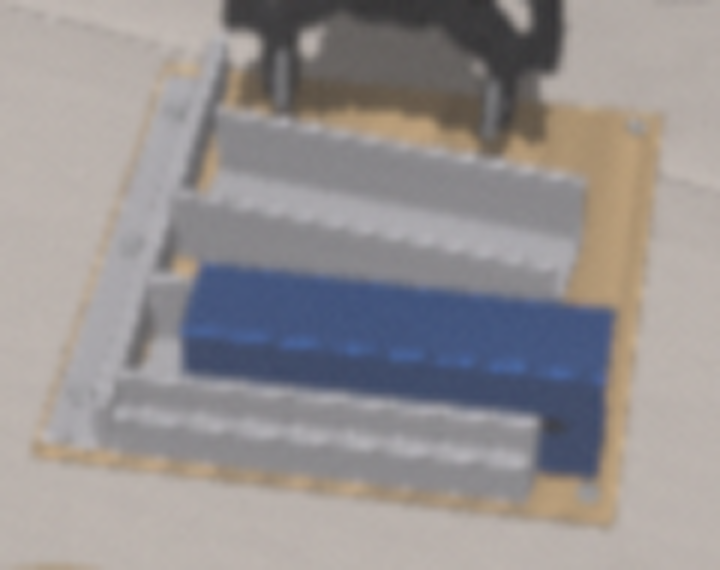

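```bash
python3 -c "
from h import *
from scipy.spatial.transform import Rotation as R
s=manip.get_state();print(np.round(s['effort'],1),np.round(s['moment'],2),np.round(s['qd'],3))
d=cam('side')
w,x,y,z=s['ee_rot'];M=R.from_quat([x,y,z,w]).as_matrix();P=np.array(s['position'])
for off in ([.05,0,0],[-.05,0,0],[.05,0,-.013],[-.05,0,-.013],[0,0,0]):
    print(off,(proj(d,P+M@np.array(off))[0]-[254.5,174.5])*6)
"
```

```text
[  0.4 -47.2 -17.7   0.    0.   -0. ] [-0.05 -0.01  0.01] [-0.001  0.028  0.007  0.001 -0.031  0.004]
[0.05, 0, 0] [275.36725673 115.91788608]
[-0.05, 0, 0] [494.01682865 147.88246149]
[0.05, 0, -0.013] [275.95125904  94.60295921]
[-0.05, 0, -0.013] [496.2949612  126.66707089]
[0, 0, 0] [384.31786394 131.84547226]
```

Emit:
carry_out([
  [[0,0,15],0],
])

```text
clock: 5.12
position: [0.631, 0.0361, 0.0175]
ee_rot: [0.004, 0.994, 0.109, 0.028]
contact_force: [1.0, -1.0, -0.7]
width: 0.0849
```

Emit:
carry_out([
  [[0,0,0],0],
])

```text
clock: 5.2
position: [0.6292, 0.0355, 0.0149]
ee_rot: [0.004, 0.994, 0.109, 0.026]
contact_force: [-1.8, 0.7, -0.7]
width: 0.0852
```

```bash
python3 -c "
from h import *
rel();st();s=manip.get_state();print(np.round(s['effort'],1))
"
```

```text
cradle xy [   3.4 -117.9] z 14.9 turn needed -0.24 F cradle [-1.6  1.1] t 5.2 w 85.2
5.2 [0.6292 0.0355 0.0149] [0.0037 0.9937 0.1089 0.0259] [-1.8  0.7 -0.7] 0.08517435005220172 [-0.055  0.517  1.712  0.002  0.86  -0.274]
[  0.  -51.6 -20.5   0.   -0.8   0. ]
```

```bash
python3 -c "
from h import *
d=cam('side');p=np.load('p.npy')
Rm=np.array([[np.cos(p[2]),-np.sin(p[2])],[np.sin(p[2]),np.cos(p[2])]])
W=unproj(d,c2p([[180,195],[570,268],[220,110],[587,178]],(255,175),6),.046)
print(((W[:,:2]-p[:2])@Rm*1e3).round(1).tolist())
"
```

```text
[[80.4, -46.0], [-90.1, -27.9], [74.7, -103.2], [-91.6, -84.4]]
```

Emit:
carry_out([
  [[-2,-6,0],-0.2],
  [[-1,-6,0],0],
  [[-1,-6,0],0],
  [[-1,-6,0],0],
  [[-1,-6,0],0],
])

```text
clock: 5.67
position: [0.6194, 0.0631, 0.0151]
ee_rot: [0.005, 0.994, 0.11, 0.028]
contact_force: [1.4, -1.8, 0.8]
width: 0.0849
```

```bash
python3 -c "
from h import *
rel();st()
"
```

```text
cradle xy [ -0.1 -88.9] z 15.1 turn needed -0.15 F cradle [ 0.9 -2.1] t 5.6667 w 84.9
5.6667 [0.6194 0.0631 0.0151] [0.0049 0.9936 0.1097 0.0282] [ 1.4 -1.8  0.8] 0.08490031311202968 [-0.008  0.506  1.734 -0.004  0.845 -0.226]
```

Emit:
carry_out([
  [[-1,-4,0],0],
  [[-1,-4,0],0],
  [[-1,-4,0],0],
])

```text
clock: 5.92
position: [0.6129, 0.0764, 0.0152]
ee_rot: [0.005, 0.993, 0.111, 0.028]
contact_force: [0.2, -1.3, 0.7]
width: 0.0849
```

```bash
python3 -c "
from h import *
rel()
d=cam('side','side4.png')
a=cv2.imread('pics/side4.png')[175:270,255:375]
cv2.imwrite('pics/s4.png',cv2.resize(a,None,fx=6,fy=6,interpolation=cv2.INTER_CUBIC))"
```

```text
cradle xy [ -3.5 -74.5] z 15.2 turn needed -0.03 F cradle [-0.1 -1.3] t 5.9167 w 84.9
```

View pics/s4.png

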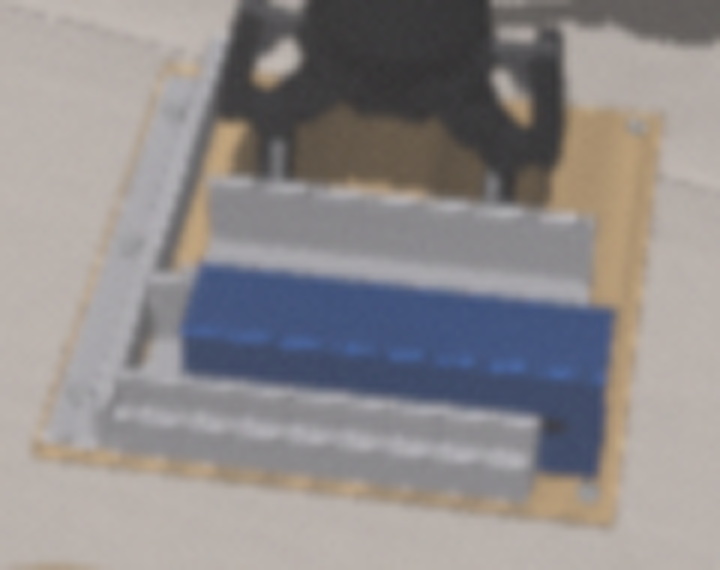

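Rail is square again, with its right rim from (212,180) to (592,215). Keep pushing until contact.

Emit:
carry_out([
  [[-1,-4,0],0],
  [[-1,-4,0],0],
])

```text
clock: 6.13
position: [0.6117, 0.0792, 0.0157]
ee_rot: [0.01, 0.993, 0.113, 0.031]
contact_force: [5.3, -21.7, -0.1]
width: 0.0852
```

```bash
cat >> h.py <<'E'
def loc(W):
    p=np.load('p.npy');Rm=np.array([[np.cos(p[2]),-np.sin(p[2])],[np.sin(p[2]),np.cos(p[2])]])
    return ((np.atleast_2d(W)[:,:2]-p[:2])@Rm*1e3).round(1).tolist()
def crop2wl(d,uv,z,o=(255,175),s=6): return loc(unproj(d,c2p(uv,o,s),z))
E
python3 -c "
from h import *
rel();d=cam('side');rel()
print(crop2wl(d,[[212,180],[592,215]],.046))"
```

```text
cradle xy [ -4.1 -71.5] z 15.7 turn needed 0.23 F cradle [  0.4 -22.3] t 6.1333 w 85.2
cradle xy [ -4.  -71.6] z 15.8 turn needed 0.21 F cradle [ -0.3 -16.1] t 6.1833 w 84.8
[[68.8, -57.5], [-96.0, -61.5]]
```

Contact at 22 N with TCP y = -71.5, which is just where it should be. Back off, lift, and go over to the other side.

Emit:
carry_out([
  [[0,8,0],0],
  [[0,8,0],0],
  [[0,0,-30],0],
  [[0,0,-35],0],
  [[0,0,-35],0],
  [[0,0,-30],0],
  [[-6,-35,0],0],
  [[-6,-35,0],0],
  [[-6,-35,0],0],
  [[-6,-35,0],0],
])

```text
clock: 7.02
position: [0.5523, 0.1938, 0.1462]
ee_rot: [0.007, 0.994, 0.105, 0.028]
contact_force: [0.6, 0.4, 0.2]
width: 0.085
```

```bash
python3 -c "
from h import *
rel();st();d=cam('top')
print(loc(unproj(d,[[228,180],[236,228],[192,215]],.045)))"
```

```text
cradle xy [-36.7  53.4] z 146.2 turn needed -0.72 F cradle [0.7 0.3] t 7.0167 w 85.0
7.0167 [0.5523 0.1938 0.1462] [0.0074 0.9941 0.1047 0.0278] [0.6 0.4 0.2] 0.0849895324117529 [ 0.232  0.324  1.657 -0.024  1.107  0.033]
[[73.3, 200.6], [-54.0, 204.3], [4.3, 308.3]]
```

Emit:
carry_out([
  [[4,-14,0],-0.7],
  [[4,-14,0],0],
  [[0,0,20],0],
  [[0,0,20],0],
  [[0,0,20],0],
  [[0,0,15],0],
  [[0,0,0],0],
])

```text
clock: 7.65
position: [0.5492, 0.2376, 0.0694]
ee_rot: [0.0, 0.993, 0.117, 0.025]
contact_force: [-0.5, 0.9, 0.2]
width: 0.0848
```

```bash
python3 -c "
from h import *
rel()"
```

```text
cradle xy [-30.1  96.8] z 69.4 turn needed 0.63 F cradle [-0.3  1. ] t 7.65 w 84.8
```

Emit:
carry_out([
  [[0,0,12],0.6],
  [[0,10,0],0],
  [[0,10,0],0],
  [[0,0,0],0],
])

```text
clock: 7.98
position: [0.5536, 0.2167, 0.0579]
ee_rot: [-0.0, 0.993, 0.112, 0.023]
contact_force: [0.4, 0.3, 0.5]
width: 0.0853
```

```bash
python3 -c "
from h import *
rel()"
```

```text
cradle xy [-30.4  75.5] z 57.9 turn needed 0.08 F cradle [0.4 0.2] t 7.9833 w 85.3
```

Emit:
carry_out([
  [[0,7,0],0],
  [[0,7,0],0],
  [[0,7,0],0],
  [[0,7,0],0],
  [[0,5,0],0],
])

```text
clock: 8.4
position: [0.564, 0.1808, 0.0622]
ee_rot: [-0.001, 0.993, 0.111, 0.026]
contact_force: [0.8, 1.1, -0.0]
width: 0.0852
```

```bash
python3 -c "
from h import *
rel();d=cam('side','side5.png')
a=cv2.imread('pics/side5.png')[140:290,225:385]
cv2.imwrite('pics/s5.png',cv2.resize(a,None,fx=4,fy=4,interpolation=cv2.INTER_CUBIC));rel()"
```

```text
cradle xy [-28.2  38.2] z 62.2 turn needed 0.01 F cradle [1.  0.9] t 8.4 w 85.2
cradle xy [-28.1  37.3] z 62.2 turn needed -0.01 F cradle [-0.9 -1.2] t 8.45 w 85.3
```

View pics/s5.png

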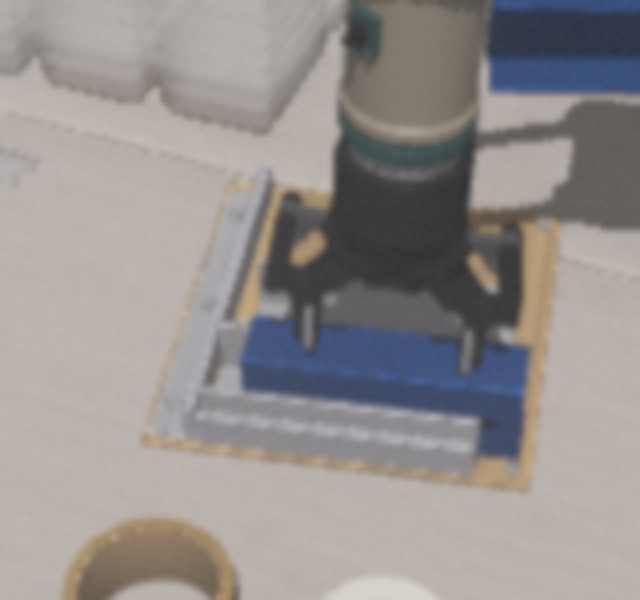

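The blue rail has not moved: the open fingertips stand ~13 mm behind the TCP, so they are hovering over its top at about z = 75. Go back out, lower to TCP z ≈ 43 (tips ≈ 56, rims 46), and push again.

Emit:
carry_out([
  [[0,0,-10],0],
  [[0,-15,0],0],
  [[0,-15,0],0],
  [[0,-12,0],0],
  [[0,0,0],0],
  [[0,0,14],0],
  [[0,0,14],0],
  [[0,0,0],0],
])

```text
clock: 9.12
position: [0.5578, 0.2228, 0.049]
ee_rot: [-0.001, 0.993, 0.111, 0.03]
contact_force: [-0.1, -1.1, -0.2]
width: 0.0852
```

```bash
python3 -c "
from h import *
rel()"
```

```text
cradle xy [-24.9  80.5] z 49.0 turn needed 0.0 F cradle [-0.4 -1. ] t 9.1167 w 85.2
```

Emit:
carry_out([
  [[-2,0,7],0],
  [[-1,6,1],0],
  [[0,6,1],0],
  [[0,6,1],0],
])

```text
clock: 9.45
position: [0.5595, 0.2043, 0.0394]
ee_rot: [-0.001, 0.993, 0.112, 0.03]
contact_force: [-1.2, 2.2, 1.9]
width: 0.0851
```

```bash
python3 -c "
from h import *
rel()"
```

```text
cradle xy [-27.3  62.1] z 39.4 turn needed 0.14 F cradle [-0.7  2.4] t 9.45 w 85.1
```

Emit:
carry_out([
  [[0,5,-3],0],
  [[0,5,-1],0],
  [[0,5,0],0],
  [[0,5,0],0],
])

```text
clock: 9.78
position: [0.5647, 0.1837, 0.0461]
ee_rot: [-0.003, 0.993, 0.11, 0.031]
contact_force: [-2.2, 5.5, 6.8]
width: 0.085
```

```bash
python3 -c "
from h import *
rel()"
```

```text
cradle xy [-26.8  40.8] z 46.1 turn needed -0.14 F cradle [-1.   5.9] t 9.7833 w 85.0
```

Emit:
carry_out([
  [[0,5,-1],0],
  [[0,5,-1],0],
  [[0,5,-1],0],
])

```text
clock: 10.03
position: [0.5685, 0.1685, 0.0522]
ee_rot: [-0.005, 0.994, 0.109, 0.032]
contact_force: [0.8, -0.1, 0.4]
width: 0.0853
```

```bash
python3 -c "
from h import *
rel();d=cam('side','side6.png')
a=cv2.imread('pics/side6.png')[140:290,225:385]
cv2.imwrite('pics/s6.png',cv2.resize(a,None,fx=4,fy=4,interpolation=cv2.INTER_CUBIC));rel()"
```

```text
cradle xy [-26.5  25.2] z 52.2 turn needed -0.28 F cradle [ 0.7 -0.2] t 10.0333 w 85.3
cradle xy [-26.1  23.9] z 52.3 turn needed -0.28 F cradle [-0.4 -0.9] t 10.0833 w 85.0
```

View pics/s6.png

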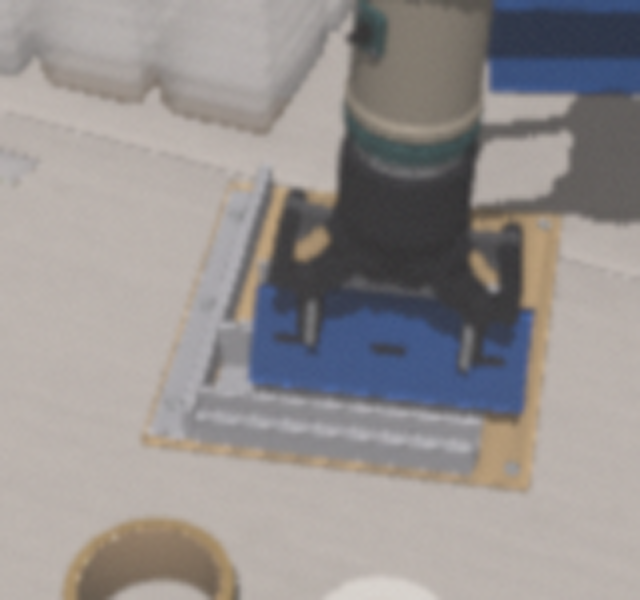

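The blue rail's web is turned up under the fingers (dark slots at (388,349)), and the force has dropped to zero, so it is falling over. Lift and move out to the near end.

Emit:
carry_out([
  [[0,0,-20],0],
  [[0,0,-25],0],
  [[0,0,-25],0],
  [[0,0,-25],0],
  [[-30,10,0],0],
  [[-30,10,0],0],
  [[-30,10,0],0],
  [[-30,8,0],0],
  [[-20,0,0],0],
  [[0,0,0],0],
], fingers=35)

```text
clock: 10.92
position: [0.4338, 0.0886, 0.1397]
ee_rot: [0.002, 0.993, 0.11, 0.034]
contact_force: [-0.8, -0.9, 0.1]
width: 0.0349
```

Emit:
carry_out([
  [[0,0,0],7.1],
  [[0,0,0],7.1],
  [[0,0,0],7.1],
  [[0,0,0],7.1],
  [[0,0,0],7.1],
  [[0,0,0],7.1],
  [[0,0,0],7.1],
  [[0,0,0],7.1],
  [[0,0,0],7.1],
  [[0,0,0],7.1],
])

```text
clock: 11.75
position: [0.4432, 0.0844, 0.1407]
ee_rot: [-0.019, 0.869, -0.494, 0.036]
contact_force: [0.9, 0.6, 0.2]
width: 0.0348
```

Emit:
carry_out([
  [[0,0,0],7.1],
  [[0,0,0],7.1],
  [[0,0,0],4.5],
  [[0,0,0],0],
])

```text
clock: 12.08
position: [0.4486, 0.0833, 0.1409]
ee_rot: [-0.025, 0.774, -0.632, 0.035]
contact_force: [0.3, -1.1, -0.4]
width: 0.0351
```

```bash
python3 -c "
from h import *
rel();cam('side','side7.png');cam('top','top7.png')
a=cv2.imread('pics/side7.png')[175:270,255:375];a=cv2.resize(a,(600,475),interpolation=cv2.INTER_CUBIC)
b=cv2.imread('pics/top7.png')[130:245,270:300];b=cv2.resize(b,(120,475),interpolation=cv2.INTER_CUBIC)
cv2.imwrite('pics/s7.png',np.hstack([a,b]));st()"
```

```text
cradle xy [-162.3  -31.4] z 140.9 turn needed -91.28 F cradle [ 0.1 -1.1] t 12.0833 w 35.1
12.1833 [0.4483 0.0834 0.1409] [-0.0253  0.775  -0.6305  0.0349] [ 0.4  0.4 -0.4] 0.034993566596094795 [ 0.038  0.129  1.949 -0.01   0.978  1.409]
```

View pics/s7.png

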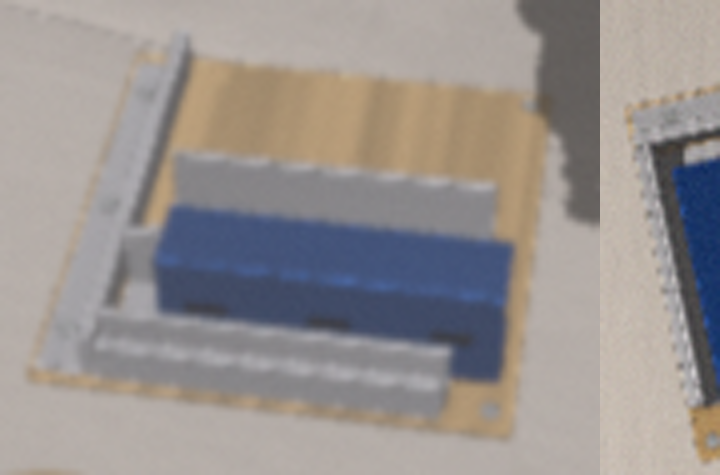

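The view shows that the blue rail fell back on edge (top face (178,207)–(513,243)), about 10 mm further right and now against rail_left's flange. I stopped short of the balance point. Rail_right still lies close at (178,153)–(495,183). Tip it again with closed fingers, pushing farther.

Emit:
carry_out([
  [[-13,-15,0],-1.3],
  [[-13,-15,0],0],
  [[-13,-15,0],0],
  [[-13,-15,0],0],
  [[-13,-15,0],0],
  [[-13,-15,0],0],
  [[-13,-15,0],0],
  [[-13,-15,0],0],
  [[0,0,0],0],
], fingers=0)

```text
clock: 12.93
position: [0.5477, 0.2171, 0.1472]
ee_rot: [-0.024, 0.788, -0.614, 0.037]
contact_force: [-0.0, 0.6, 0.5]
width: 0.0002
```

```bash
python3 -c "
from h import *
rel();st();d=cam('side')
print('right rim',crop2wl(d,[[178,153],[495,183]],.046,s=5))
print('blue top',crop2wl(d,[[178,207],[513,243],[160,258],[505,300]],.07,s=5))
print('left rimL',crop2wl(d,[[97,310],[450,345]],.046,s=5))
"
```

```text
cradle xy [-36.1  77.2] z 147.2 turn needed -88.73 F cradle [0.1 0.6] t 12.9333 w 0.2
12.9333 [0.5477 0.2171 0.1472] [-0.0245  0.7878 -0.6143  0.0371] [-0.   0.6  0.5] 0.00024383979121883997 [ 0.279  0.315  1.671 -0.035  1.072  1.619]
right rim [[67.6, -55.3], [-97.2, -58.7]]
blue top [[53.3, 8.1], [-111.0, 7.0], [54.6, 43.6], [-110.7, 45.1]]
left rimL [[83.3, 59.8], [-87.0, 55.6]]
```

Emit:
carry_out([
  [[-3,-4,18],0],
  [[-3,-4,18],0],
  [[0,0,18],0],
  [[0,0,18],0],
  [[0,0,12],0],
  [[0,0,0],0],
])

```text
clock: 13.48
position: [0.5577, 0.2185, 0.0611]
ee_rot: [-0.021, 0.79, -0.611, 0.038]
contact_force: [-0.0, 0.3, 0.1]
width: -0.0001
```

```bash
python3 -c "
from h import *
rel()"
```

```text
cradle xy [-26.   76.4] z 61.1 turn needed -88.25 F cradle [0.  0.3] t 13.4833 w -0.1
```

Emit:
carry_out([
  [[7,0,1],0],
  [[7,0,1],0],
  [[7,0,1],0],
  [[7,0,1],0],
  [[7,0,0],0],
  [[7,0,0],0],
])

```text
clock: 13.98
position: [0.5695, 0.1744, 0.0624]
ee_rot: [-0.023, 0.791, -0.61, 0.038]
contact_force: [0.0, 0.9, 2.7]
width: 0.0002
```

```bash
python3 -c "
from h import *
rel()"
```

```text
cradle xy [-24.2  30.7] z 62.4 turn needed -88.17 F cradle [0.2 0.9] t 13.9833 w 0.2
```

Emit:
carry_out([
  [[7,0,0],0],
  [[7,0,0],0],
  [[7,0,0],0],
  [[7,0,0],0],
  [[5,0,0],0],
  [[0,0,0],0],
  [[0,0,0],0],
  [[0,0,0],0],
])

```text
clock: 14.65
position: [0.58, 0.1347, 0.0643]
ee_rot: [-0.022, 0.79, -0.611, 0.04]
contact_force: [0.3, -0.5, 0.2]
width: -0.0
```

```bash
python3 -c "
from h import *
rel();d=cam('side','side8.png')
a=cv2.imread('pics/side8.png')[140:290,225:385]
cv2.imwrite('pics/s8.png',cv2.resize(a,None,fx=4,fy=4,interpolation=cv2.INTER_CUBIC))
h=cv2.cvtColor(d['frame'],cv2.COLOR_BGR2HSV)[170:270,270:375]
m=cv2.inRange(h,(105,100,40),(125,255,255));ys,xs=np.nonzero(m);print(len(xs),xs.min()+270,xs.max()+270,ys.min()+170,ys.max()+170)"
```

```text
cradle xy [-22.8 -10.3] z 64.3 turn needed -88.31 F cradle [ 0.2 -0.5] t 14.65 w -0.0
946 290 357 208 235
```

Emit:
carry_out([
  [[0,0,-20],0],
  [[0,0,-20],0],
  [[0,0,-20],0],
  [[0,20,0],1.5],
  [[0,25,0],0],
  [[0,25,0],0],
  [[0,25,0],0],
  [[0,25,0],0],
  [[0,15,0],0],
  [[0,0,0],0],
], fingers=35)

```text
clock: 15.53
position: [0.4378, 0.1076, 0.1132]
ee_rot: [-0.023, 0.784, -0.619, 0.039]
contact_force: [0.7, 0.3, -1.1]
width: 0.0351
```

```bash
python3 -c "
from h import *
rel();cam('side','side9.png');cam('top','top9.png')
a=cv2.imread('pics/side9.png')[175:270,255:375];a=cv2.resize(a,(480,380),interpolation=cv2.INTER_CUBIC)
b=cv2.imread('pics/top9.png')[130:225,270:350];b=cv2.resize(b,(320,380),interpolation=cv2.INTER_CUBIC)
cv2.imwrite('pics/s9.png',np.hstack([a,b]))"
```

```text
cradle xy [-167.4   -5.3] z 113.2 turn needed -89.47 F cradle [0.8 0.2] t 15.5333 w 35.1
```

View pics/s9.png

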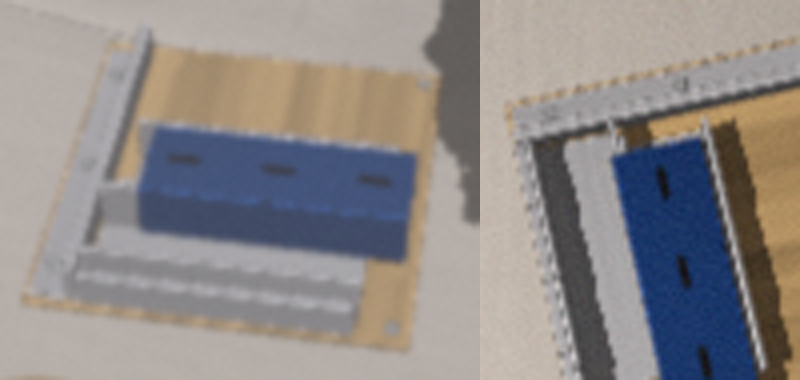

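Blue now lies open-down, with rail_left's trough to its left and rail_right's right rim at its right ((705,122)–(762,365)). Measure where to push.

```bash
python3 -c "
from h import *
d=cam('side');t=cam('top')
print('blue side',crop2wl(d,[[153,128],[418,153],[140,190],[408,217]],.05,s=4))
print('blue top',crop2wl(t,[[133,157],[220,137]],.05,o=(270,130),s=4))
print('right rim top',crop2wl(t,[[225,120],[284,365]],.046,o=(270,130),s=4))
print('left rail R rim far',crop2wl(t,[[130,122]],.046,o=(270,130),s=4))
print('left rail',crop2wl(d,[[77,250],[357,282]],.046,s=4))
"
```

```text
blue side [[58.6, -46.9], [-111.8, -50.5], [55.3, 9.6], [-110.8, 6.7]]
blue top [[57.1, 3.8], [57.3, -54.4]]
right rim top [[68.5, -60.4], [-96.6, -60.9]]
left rail R rim far [[81.3, 0.6]]
left rail [[83.2, 61.5], [-85.9, 60.7]]
```

Emit:
carry_out([
  [[10,0,10],0.5],
  [[9,0,16],0],
  [[0,0,16],0],
  [[0,0,16],0],
  [[0,0,16],0],
  [[0,0,6],0],
  [[0,0,0],0],
], fingers=45)

```text
clock: 16.32
position: [0.4735, 0.0901, 0.0351]
ee_rot: [-0.032, 0.781, -0.622, 0.047]
contact_force: [-0.2, -0.5, -0.4]
width: 0.0448
```

```bash
python3 -c "
from h import *
rel()"
```

```text
cradle xy [-136.5  -30.3] z 35.1 turn needed -89.97 F cradle [-0.3 -0.4] t 16.3167 w 44.8
```

Emit:
carry_out([
  [[-4,2,8],0],
  [[0,-4,1],0],
  [[0,-5,0],0],
  [[0,-5,0],0],
  [[0,-5,0],0],
])

```text
clock: 16.73
position: [0.4931, 0.099, 0.0284]
ee_rot: [-0.032, 0.781, -0.622, 0.048]
contact_force: [-1.2, 0.2, -1.1]
width: 0.0451
```

```bash
python3 -c "
from h import *
rel()"
```

```text
cradle xy [-115.4  -26. ] z 28.4 turn needed -89.94 F cradle [-1.2  0.4] t 16.7333 w 45.1
```

Aligned and in contact; push about 19 mm more.

Emit:
carry_out([
  [[0,-4,0],0],
  [[0,-4,0],0],
  [[0,-3,0],0],
  [[0,-3,0],0],
])

```text
clock: 17.07
position: [0.5064, 0.1022, 0.0304]
ee_rot: [-0.031, 0.781, -0.622, 0.047]
contact_force: [-2.4, -0.8, -0.8]
width: 0.0453
```

```bash
python3 -c "
from h import *
rel()"
```

```text
cradle xy [-101.7  -25.8] z 30.4 turn needed -89.88 F cradle [-2.5 -0.2] t 17.0667 w 45.3
```

Emit:
carry_out([
  [[0,-3,0],0],
  [[0,-3,0],0],
  [[0,-2,0],0],
])

```text
clock: 17.32
position: [0.5123, 0.1037, 0.0304]
ee_rot: [-0.029, 0.782, -0.622, 0.045]
contact_force: [-4.1, -2.2, -0.0]
width: 0.0453
```

```bash
python3 -c "
from h import *
rel()"
```

```text
cradle xy [-95.6 -25.6] z 30.4 turn needed -89.85 F cradle [-4.5 -1.2] t 17.3167 w 45.3
```

Emit:
carry_out([
  [[0,-3,0],0],
  [[0,-3,0],0],
])

```text
clock: 17.48
position: [0.5126, 0.1039, 0.0303]
ee_rot: [-0.024, 0.782, -0.621, 0.041]
contact_force: [-9.9, -4.1, 7.2]
width: 0.0452
```

```bash
python3 -c "
from h import *
rel()"
```

```text
cradle xy [-95.2 -25.5] z 30.3 turn needed -89.76 F cradle [-10.5  -1.8] t 17.4833 w 45.2
```

It is blocked at 10 N with TCP x = -95, the expected value for the stop. Retreat, lift clear and measure; my 12 pictures are used, so the check is numeric.

Emit:
carry_out([
  [[0,8,0],0],
  [[0,15,0],0],
  [[0,20,-10],0],
  [[0,20,-25],0],
  [[0,15,-35],0],
  [[0,0,-35],0],
  [[25,10,-35],0],
  [[35,10,0],0],
  [[35,10,0],0],
  [[35,0,0],0],
])

```text
clock: 18.32
position: [0.4327, -0.0413, 0.1735]
ee_rot: [-0.038, 0.785, -0.616, 0.055]
contact_force: [0.8, 0.9, -0.6]
width: 0.0448
```

Emit:
carry_out([
  [[35,0,0],0],
  [[35,0,0],0],
  [[35,0,0],0],
  [[35,0,0],0],
  [[35,0,0],0],
  [[35,0,0],0],
  [[0,0,0],0],
  [[0,0,0],0],
])

```text
clock: 18.98
position: [0.4942, -0.2698, 0.1947]
ee_rot: [-0.041, 0.78, -0.619, 0.078]
contact_force: [0.0, 0.4, 0.9]
width: 0.045
```

```bash
cat > m.py <<'E'
from h import *
rel();st()
from scipy.optimize import least_squares
p=np.load('p.npy');R=np.array([[np.cos(p[2]),-np.sin(p[2])],[np.sin(p[2]),np.cos(p[2])]])
def w(l,z): l=np.atleast_2d(l);return np.c_[(p[:2]+l/1e3@R.T),np.full(len(l),z)]
for n,z in(('top',.05),('side',.05)):
    d=cam(n,n+'_end.png');h=cv2.cvtColor(d['frame'],cv2.COLOR_BGR2HSV)
    m=cv2.inRange(h,(105,110,30),(128,255,255))
    c=proj(d,w([0,-22],.05))[0];k=np.zeros_like(m);cv2.circle(k,tuple(int(v) for v in c),75,255,-1);m&=k
    nn,lab,s,_=cv2.connectedComponentsWithStats(m);i=1+np.argmax(s[1:,4]);ys,xs=np.nonzero(lab==i)
    q=np.array(loc(unproj(d,np.c_[xs,ys],z)))
    r=cv2.minAreaRect(q.astype(np.float32));print(n,'blue',s[i],np.percentile(q,[1,99],axis=0).round(1).tolist(),[np.round(v,1) for v in r])
    # grey profiles in cradle frame
    for x in(-60,-20,30,60):
        P=w([[x,y] for y in np.arange(-72,66,3)],.046);u=proj(d,P).astype(np.float32)
        g=cv2.remap(cv2.cvtColor(d['frame'],cv2.COLOR_BGR2GRAY),u[None,:,0],u[None,:,1],cv2.INTER_LINEAR)[0]
        print(' x',x,g.tolist())
    for y in(-62,-58,2,30,58):
        u=proj(d,w([[x,y] for x in np.arange(-105,-74,2)],.046)).astype(np.float32)
        g=cv2.remap(cv2.cvtColor(d['frame'],cv2.COLOR_BGR2GRAY),u[None,:,0],u[None,:,1],cv2.INTER_LINEAR)[0]
        print(' y',y,g.tolist())
E
python3 m.py
```

```text
cradle xy [-195.9 -385.8] z 194.7 turn needed -90.0 F cradle [0.1 0.4] t 18.9833 w 45.0
18.9833 [ 0.4942 -0.2698  0.1947] [-0.0411  0.7801 -0.6194  0.0783] [0.  0.4 0.9] 0.044978133183213365 [-0.678  0.196  1.724  0.095  1.067  0.625]
top blue [ 299  156   38   67 1440] [[-83.0, -51.5], [80.9, 7.1]] [array([ -1.3, -21.9]), array([167.7,  59.6]), np.float64(1.3)]
 x -60 [56, 59, 58, 88, 157, 87, 65, 60, 53, 49, 47, 50, 51, 50, 48, 39, 25, 30, 47, 52, 52, 50, 50, 51, 48, 51, 95, 153, 165, 165, 168, 167, 164, 165, 164, 128, 75, 71, 69, 69, 74, 70, 99, 140, 146, 141]
 x -20 [64, 60, 63, 95, 147, 100, 65, 55, 49, 49, 49, 50, 49, 50, 51, 47, 53, 49, 49, 51, 50, 49, 48, 49, 49, 54, 83, 138, 163, 165, 164, 161, 163, 163, 161, 107, 71, 72, 71, 70, 71, 69, 103, 158, 164, 166]
 x 30 [54, 55, 54, 90, 158, 75, 61, 54, 49, 46, 47, 46, 46, 46, 49, 49, 50, 50, 50, 49, 46, 51, 48, 49, 49, 50, 70, 123, 157, 160, 162, 160, 160, 160, 155, 96, 67, 66, 70, 70, 70, 68, 102, 155, 163, 161]
 x 60 [65, 62, 67, 102, 137, 92, 67, 54, 46, 47, 44, 45, 45, 45, 48, 44, 34, 16, 26, 48, 49, 49, 47, 49, 47, 47, 57, 10
[... 1193 characters left out ...]
, 75, 74, 75, 76, 77, 77, 84, 112, 144, 160, 166, 167, 165, 158, 145]
 x 60 [160, 162, 162, 161, 160, 155, 134, 111, 94, 86, 84, 85, 84, 84, 83, 78, 71, 71, 76, 82, 85, 86, 85, 85, 85, 87, 86, 85, 80, 77, 77, 76, 76, 75, 76, 76, 77, 85, 105, 134, 157, 163, 165, 166, 165, 150]
 y -62 [156, 154, 151, 150, 149, 148, 146, 145, 145, 146, 147, 149, 149, 150, 151, 152]
 y -58 [155, 153, 152, 150, 148, 147, 145, 145, 144, 143, 143, 144, 145, 146, 150, 157]
 y 2 [155, 154, 153, 152, 150, 149, 148, 147, 146, 139, 114, 97, 90, 90, 92, 92]
 y 30 [155, 154, 153, 153, 153, 150, 148, 142, 125, 99, 81, 77, 77, 76, 76, 76]
 y 58 [153, 154, 153, 154, 154, 152, 149, 148, 146, 152, 165, 173, 171, 167, 165, 165]
```

```bash
python3 - <<'E'
from h import *
d=cam('top');p=np.load('p.npy');R=np.array([[np.cos(p[2]),-np.sin(p[2])],[np.sin(p[2]),np.cos(p[2])]])
Y=np.arange(-75,-52,.5)
def peak(g,x,Y,z=.046):
    l=np.c_[np.full(len(Y),x),Y]/1e3;u=proj(d,np.c_[p[:2]+l@R.T,np.full(len(Y),z)]).astype(np.float32)
    v=cv2.remap(g,u[None,:,0],u[None,:,1],cv2.INTER_LINEAR)[0].astype(float);v=np.clip(v-80,0,None);return (v*Y).sum()/v.sum()
for f in('top7','top9','top_end'):
    g=cv2.imread(f'pics/{f}.png',0)
    print(f,'right rim centre y',[round(peak(g,x,Y),1) for x in(-60,-40,-20,0,20,40,55)])
# left rail's right rim at start (rim centre home y=+2)
g=cv2.imread('pics/top0.png',0)
print('left R rim, start',[round(peak(g,x,np.arange(-6,6,.5)),1) for x in(60,65,70)])
g=cv2.imread('pics/top_end.png',0)
print('left L rim end',[round(peak(g,x,np.arange(51,60,.5)),1) for x in(-60,0,60)])
g=cv2.imread('pics/top0.png',0);print('start',[round(peak(g,x,np.arange(51,60,.5)),1) for x in(-60,0,60)])
E
```

```text
top7 right rim centre y [np.float64(-56.8), np.float64(-56.9), np.float64(-56.9), np.float64(-56.9), np.float64(-56.9), np.float64(-56.2), np.float64(-56.7)]
top9 right rim centre y [np.float64(-60.1), np.float64(-59.8), np.float64(-59.6), np.float64(-59.6), np.float64(-59.9), np.float64(-59.8), np.float64(-59.9)]
top_end right rim centre y [np.float64(-60.0), np.float64(-59.8), np.float64(-59.7), np.float64(-60.1), np.float64(-60.4), np.float64(-60.1), np.float64(-60.4)]
left R rim, start [np.float64(2.9), np.float64(2.4), np.float64(2.3)]
left L rim end [np.float64(57.0), np.float64(57.1), np.float64(57.2)]
start [np.float64(57.1), np.float64(57.1), np.float64(57.4)]
```

```bash
python3 - <<'E'
from h import *
d=cam('top');p=np.load('p.npy');R=np.array([[np.cos(p[2]),-np.sin(p[2])],[np.sin(p[2]),np.cos(p[2])]])
Y=np.arange(-72,-50,2)
for f in('top7','top9','top_end'):
    g=cv2.imread(f'pics/{f}.png',0);V=0
    for x in range(-70,60,2):
        l=np.c_[np.full(len(Y),x),Y]/1e3;u=proj(d,np.c_[p[:2]+l@R.T,np.full(len(Y),.046)]).astype(np.float32)
        V=V+cv2.remap(g,u[None,:,0],u[None,:,1],cv2.INTER_LINEAR)[0].astype(float)
    print(f,(V/65).round().tolist())
print(Y.tolist())
Y=np.arange(-8,10,2)
for f in('top0','top_end'):
    g=cv2.imread(f'pics/{f}.png',0);V=0;X=range(62,78,2) if f=='top0' else range(-60,60,2)
    for x in X:
        l=np.c_[np.full(len(Y),x),Y]/1e3;u=proj(d,np.c_[p[:2]+l@R.T,np.full(len(Y),.046)]).astype(np.float32)
        V=V+cv2.remap(g,u[None,:,0],u[None,:,1],cv2.INTER_LINEAR)[0].astype(float)
    print(f,(V/len(X)).round().tolist())
E
```

```text
top7 [59.0, 60.0, 59.0, 59.0, 67.0, 96.0, 140.0, 149.0, 134.0, 149.0, 160.0]
top9 [60.0, 60.0, 59.0, 59.0, 72.0, 109.0, 148.0, 124.0, 74.0, 54.0, 50.0]
top_end [58.0, 58.0, 57.0, 59.0, 74.0, 112.0, 147.0, 116.0, 74.0, 63.0, 57.0]
[-72, -70, -68, -66, -64, -62, -60, -58, -56, -54, -52]
top0 [62.0, 66.0, 78.0, 102.0, 135.0, 150.0, 144.0, 143.0, 137.0]
top_end [49.0, 48.0, 49.0, 49.0, 49.0, 49.0, 55.0, 76.0, 112.0]
```

The right rail's outer edge lies 60.7 mm from the left rail's right edge (60 when touching), so the gap is about 1 mm. The ends are level and the left rail hasn't moved. Handing in.

```bash
python3 -c "
from h import *
print(manip.sign_off());st()"
```

```text
the job is handed in; nothing more can be done
None
the job is handed in; nothing more can be done
```

I made the three rails into one interlocked bundle at the end stop and handed the job in at about 19 s of the 61 s. No verdict was reported.

**What I did**
- **Right rail:** I slid it against the left one; contact showed as 22 N at the expected place. It had turned by about 0.1 rad on the way because the fingers stood too high, and pushing lower squared it again.
- **Blue rail, tipping:** The first push passed over its top, since open fingertips stand about 13 mm behind the TCP. The second stopped short and the rail fell back on edge. The third, with closed fingers and a longer stroke, tipped it open-down.
- **Blue rail, pushing:** I pushed it and the right rail, which had slipped back about 7 mm, up to the stop, which resisted with 10 N.

**Last checks (top camera)**

| Check | Measured | Allowed |
|---|---|---|
| Blue rail x from home | -1.3 mm | -7 to +4 mm |
| Blue rail turn | about 0.02 rad | 0.08 rad |
| Gap between right and left rail | about 1 mm | 4.5 mm |
| Left and right rail x from home (from near ends at about -88 mm) | about -3 mm | -9 to +4 mm |

- **Left rail and arm:** The left rail's rim is where it started, and the arm stands clear.
- **Disagreements:** The side camera reads y about 5 mm more to the left than the top camera, which fits the cameras' calibration offset.
- **Not checked:** I had used all 12 pictures, so the end state was checked by numbers only. The bystanders were not measured again; the arm never touched them.

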